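# Fit the stop blade and hold the telescoping stop arm at the index mark

### The arm

A 7-joint arm with a two-finger parallel gripper is mounted at the origin on the work surface; the furniture and walls round the work are solid. World frame = base frame: x ahead of the robot, y to its left, z up, the work surface at z = 0. Lengths are in mm, angles in rad, forces in N, time in s.
With the tool pointing down it reaches from about 350 to 775 mm from the base axis. Payload 3.1 kg.
Tool frame: the origin (TCP) lies where the fingers leave the gripper's body, on its centre line; the fingertips stand 73 mm ahead of it and the grasp point (between the pads) lies 54 mm ahead of it; z points along the fingers, y is the line along which they close (so a half turn about z gives the same grasp; the last joint's range is limited). The gripper opens to 85 mm and grips with 20 to 120 N. Pads are 22 mm wide; open, the fingers measure 114 mm over their backs; the gripper's body (76 mm by 85 mm) begins 54 mm behind the grasp point. The pads swing forward as they close: fully open they stand 13 mm farther back than shut.
Start: joints at [1.202, 0.311, 0.014, 1.512, -0.004, 1.319, -0.027], TCP at [176.592, -520.894, 303.904] pointing down, gripper open.
Joint ranges: [-2.7, 2.7], [-0.3, 1.91], [-1.27, 1.3], [0.12, 2.57], [-1.44, 4.58], [0.2, 2.03], [-3.05, 3.05]. Speed limits (rad/s): [2.79, 2.79, 3.14, 3.14, 3.14, 3.14, 3.14].

### API

Orientations are given as a unit quaternion [w, x, y, z].
In Python, from station import get_state, capture, get_calibration, job_done gives the robot as it stands. The module is installed in compiled form; this text tells all that it offers.
- The arm moves only by the tool drive_tool, never from a script. Its argument "rows" is a list of rows, each a list of 3 entries, a list of its own where there are three numbers: the turn, a rotation vector about the tool's x, y, z as a fraction of full scale, then the shift along the tool's x, y, z as a fraction of full scale, then the closure, from -1 (fully open) to 1 (shut). In form: [[[rx, ry, rz], [dx, dy, dz], gripper], ...]. A call has 1 to 8 rows; each row shifts and turns the commanded pose from where the row before left it, along the tool's axes as they then stand; what a row does not reach is not made up. Full scale, the value 1, is 60 mm for a shift and 0.1 rad for a turn. A row lasts 1/8 s, in which the tool goes at most 62.5 mm and 10.7 degrees, less where a joint would pass 70% of its speed; a pose out of reach is approached as far as the arm can. A call with a number of a shift or a turn outside -1 to 1 is refused whole. A call with a gripper value outside its range is refused whole. The fingers move at their own pace and stop on an object; "grip_force" is the grip in N (left out, the last holds). Time passes only in rows, so rows that do not move let the fingers close. It gives the time, the measured TCP pose, the force, the opening and the grip force at its end, in the units of the state.
- get_state(): the state, without advancing time (a new reading comes with each control period).
- capture(name): name is "scene" or "top" or "wrist"; returns the picture (480x640x3 uint8, red, green, blue); there is no depth.
- get_calibration(name): a dict with "K" (3x3 intrinsics, pixels), "k1" (the pictures are not rectified: a ray, as slopes to the right and down, at radius r is drawn at 1 + k1 r^2 times it, then the intrinsics apply), "rvec" (rotation vector, rad) and "tvec" (3), from world to camera coordinates, as OpenCV has them. Camera axes: x right, y down, z forward; pixel columns grow to the right and rows downward; lengths in mm; the calibration is good to about 2 mm. A picture is of the moment at which its call begins: read the wrist's pose just before it. get_calibration takes no time and is no camera call; for the wrist camera it gives the pose at the moment of the call.
- job_done(): hands the job in; it is judged then, once.
The state is a dict: "clock": time; "joints": joint angles; "joint_velocities": joint speeds; "tau": joint torques, N m; "tool_pos": TCP position; "tool_rot": TCP orientation; "wrist_force": force on the tool from outside, world axes, zero at the start; "moment": the same for the moment, N m; "opening": opening from 0.0 (shut) to 1.0 (fully open); "finger_force": force on a finger pad.
Only numpy, scipy, OpenCV 4.12 (cv2) and the standard library are available. Lean on these libraries where they do the work, as an engineer would, in place of code of your own. Each camera call takes 0.05 s, during which the arm holds its last target. There are 200 camera calls.

### The job

Set up the telescoping tray stop on the packing bench: take the stop blade out of its holder and push it down into the slot in the end block of the retracted arm until its shoulders sit on the block. Then squeeze the arm's grip so that the lock button on its side is pushed right in, draw the arm out without forcing the lock until its pointer stands level with the index clip on the scale, and finish still gripping it there with the button in, because a spring pulls the arm back if you let go. Do not disturb the tape roll, label stack and screw cap lying around.

Things in the scene. Friction and masses are not known exactly. Their poses are not given: they have to be found in the camera images.
- gauge: Tray stop gauge fixed on the bench. Origin on the bench under the sleeve's mouth; own +y: the way the arm extends; -x: front, with scale and button. Steel base 112 x 440 x 8 mm (y -170 to 270); grey sleeve 38 mm wide, y -160 to 0, top at 53 mm; aluminium scale bar at x = -46 mm, top at 14 mm, a line every 10 mm. The arm's parts keep the gauge's axes.
- stop_arm (a joint): How far the arm is out, m: 0 fully in and locked (at every start), to 0.135. A spring pulls it back with 3.6 to 6 N. Locked, it gives about 1 mm per 8 N; it comes out only with the button in by 4.5 mm or more. Its end block is 52 mm wide, 20 to 54 mm above the bench, 6 to 110 mm from the sleeve's mouth along gauge y when in; grip fin near the sleeve, blade slot near the far end.
- lock_button (a joint): How far the lock button is in, m: 0 out, 0.006 fully in (spring, 2.4 N rising to 6 N). A grey disc (button_disc) of 22 mm diameter on the -x face of the grip fin, moving along gauge +x.
- fin_grip (a point): Point to grip, 82 mm above the bench: the button's height in the middle of the grip_fin, a black upright block on the arm's end block, 24 mm thick (gauge x), 34 mm long (y), 54 to 104 mm above the bench. Squeeze it across its thickness, one finger on the plain +x face, the other on the button in the -x face: 32 mm over the button when out, 26 mm when in.
- button_face (a point): Middle of the lock button's outer face, 20 mm in front (-x) of fin_grip while the button is out, 14 mm when it is fully in.
- blade_slot (a point): Centre of the mouth of the blade slot on top of the arm's end block, 54 mm above the bench and 55 mm beyond the grip fin's centre along gauge +y. The slot is 34 mm (gauge x) x 10 mm (gauge y), 32 mm deep, its long sides chamfered by 4 mm at the mouth. Moves with the arm.
- scale_pointer (a point): Tip of the dark pointer on the front (-x) side of the arm's end block, at the grip fin's middle (same gauge y as the grip), 22 mm above the bench; it travels along the scale with the arm.
- index_clip: Dark steel index clip fixed on the scale bar, 22 x 12 mm, 15 mm tall, a thin upright plate across its middle; gauge's axes, origin at its centre on top of the scale bar. The pointer must stand level with its middle (own y = 0), measured along gauge y; it lies 50 to 105 mm beyond the pointer's start.
- stop_blade: Loose stop blade, about 120 g: steel tongue 30 (own x) x 6 (y) x 30 mm (z 0 to 30), above it a black handle 34 x 24 x 42 mm (z 30 to 72), its underside the shoulders. Origin at the middle of the tongue's lower end, z up. Starts upright in the holder, origin 12 mm above the bench; seated in the arm's slot, either way round with own x along gauge x, 24 mm.
- blade_shoulder (a point): Centre of the blade's shoulder plane (top of the tongue, underside of the handle), 30 mm above the blade's origin; at blade_slot when seated.
- blade_holder: Fixed holder: foot 90 (x) x 66 (y) x 10 mm, grey block 66 x 46 mm up to 42 mm above the bench, with a slot 33 (x) x 9 mm in its top in which the blade stands, own x along the holder's x; origin on the bench at its centre.
- tape_roll: Bystander: roll of packing tape lying flat, 105 mm across, 48 mm high; origin at the centre of its underside.
- labels_pink_1: Bystander: stack of pink labels 88 x 105 x 9 mm; origin at the centre of its underside.
- cap_06: Bystander: white screw cap, 47 mm across, 14 mm high; origin at the centre of its underside.
There are look-alikes about, which are no part of the job. Of the things that look like the stop_blade, the smaller one is meant.

How it is judged:
By the outcome, as a careful person would: the job done as asked, in the order asked, and still so for the second after the job is handed in, while the arm keeps its last pose, push and grip.
It also fails if it takes over 56 s, if anything falls off the work surface, if the arm or the gripper's body presses on something with over 40 N, if the wrist force passes 120 N, or if a joint passes its speed limit or range.

## Working session

There is one attempt and no reset: what is moved stays moved. The work goes in short steps, Python scripts to look and compute and a tool call to move; the robot and the scene stay as the last step left them, time stands still between calls to the robot, and variables do not carry over. Pictures are saved under pics/ and viewed, at most 10 in all, crops included, and the job is handed in when it is done.

Besides the shell and the picture viewer there is one more tool, called after "Call:" by a JSON object that holds its "api" and its "payload", one argument or row to a line. drive_tool: Moves the arm, as the interface text tells. Shift numbers are shares of 60 mm and turn numbers shares of 0.1 rad, none past 1 either way. Its arguments: {"type":"object","properties":{"rows":{"type":"array"},"grip_force":{"type":"number"}},"required":["rows"]}

```bash
mkdir -p pics; ls; cat > h.py <<'E'
import numpy as np, cv2
from station import *
def save(name,fn):
    im=capture(name); cv2.imwrite('pics/'+fn,im[:,:,::-1]); return im
def cal(name):
    c=get_calibration(name); R=cv2.Rodrigues(np.array(c['rvec'],float))[0]
    return np.array(c['K'],float),float(c['k1']),R,np.array(c['tvec'],float).ravel()
def ray(c,u,v):
    K,k1,R,t=c; d=np.array([(u-K[0,2])/K[0,0],(v-K[1,2])/K[1,1]]); s=d.copy()
    for _ in range(20): s=d/(1+k1*(s@s))
    return -R.T@t, R.T@np.array([s[0],s[1],1])
def onz(c,u,v,z):
    o,d=ray(c,u,v); return o+d*(z-o[2])/d[2]
def proj(c,p):
    K,k1,R,t=c; q=R@np.array(p,float)+t; s=q[:2]/q[2]; s=s*(1+k1*(s@s)); return K[0,0]*s[0]+K[0,2],K[1,1]*s[1]+K[1,2]
E
python3 - <<'E'
from h import *
for n in('scene','top'):
    save(n,n+'0.png'); c=cal(n); print(n,c[0].tolist(),c[1],(-c[2].T@c[3]).round(),c[2][2].round(2))
s=get_state(); print(s)
E
```

```text
pics
scene [[571.2778100254935, 0.0, 322.1523226374239], [0.0, 571.2778100254935, 236.0923243758771], [0.0, 0.0, 1.0]] 0.05120874169746068 [ -21. -881. 1096.] [ 0.42  0.57 -0.71]
top [[572.8794851563678, 0.0, 329.3756984255474], [0.0, 572.8794851563678, 239.7776883485302], [0.0, 0.0, 1.0]] 0.012651006774821253 [ 355.  -73. 1116.] [ 0.18 -0.03 -0.98]
{'clock': 0.1, 'joints': array([ 1.20233895,  0.31167554,  0.01396018,  1.51290002, -0.00441833,
        1.31918818, -0.02719427]), 'joint_velocities': array([ 0.00100273, -0.00330409,  0.00023109, -0.00381039,  0.00109505,
        0.00041975, -0.00220082]), 'tau': array([ 1.93783751e-03, -3.80854368e+01,  1.47315469e-01, -2.31239945e+01,
        1.21619398e-02,  8.10481055e-03, -6.71798105e-06]), 'tool_pos': array([ 176.4160351 , -520.41479072,  302.91172343]), 'tool_rot': array([-1.05037208e-03,  9.86673940e-01,  1.62706456e-01, -2.04712983e-04]), 'wrist_force': array([-0.2871811 ,  0.21794878, -0.12660297]), 'moment': array([ 0.00877248,  0.04979186, -0.00722192]), 'finger_force': 0.0, 'opening': 1.0029120708353851}
```

View pics/top0.png

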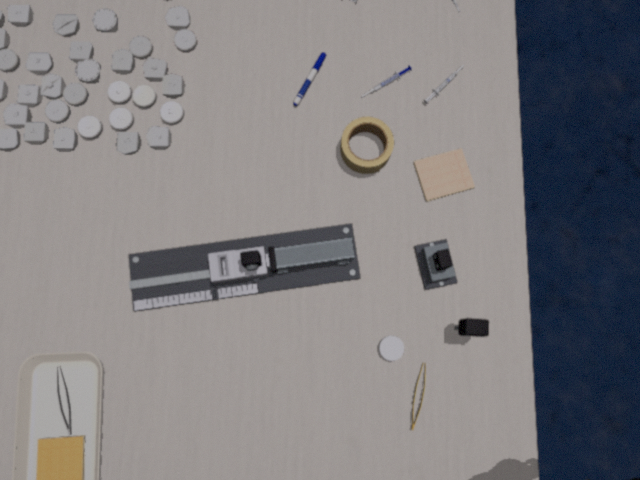

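View pics/scene0.png

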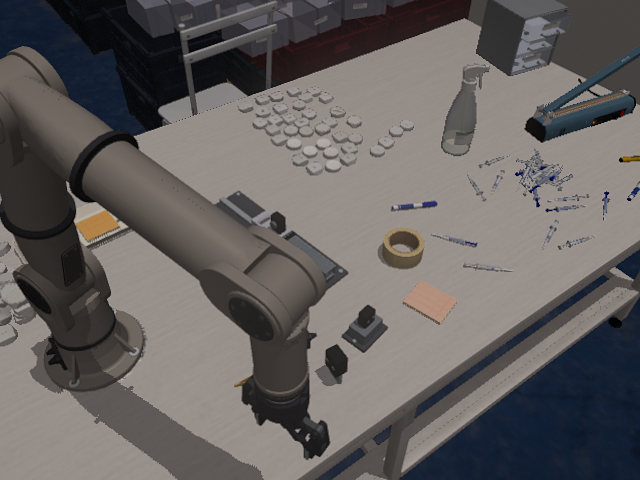

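The top view shows the gauge with its base at (130–360, 225–310), the fin at (251,259), the slot at (223,265) and a clip gap near (214,294). It extends towards image left. The holder with the blade is at (437,262), and the decoy is standing at (473,327).

```bash
python3 - <<'E'
from h import *
c=cal('top')
for n,u,v,z in [('base TL',129,253,8),('base BL',134,310,8),('base TR',353,225,8),('base BR',359,281,8),('sleeve R',354,250,53),('sleeve L',272,258,53),('fin',251,258,104),('slot',223,265,54),('clip',214,294,20),('holder',437,263,42),('hTL',416,243,10),('hBL',428,289,10),('hTR',446,240,10),('hBR',457,285,10),('blade',443,259,84),('decoy',480,327,70),('tape',368,145,48),('cap',391,348,14),('lab',445,174,9)]:
    print(n,onz(c,u,v,z).round())
im=cv2.imread('pics/top0.png')
cv2.imwrite('pics/t1.png',cv2.resize(im[215:355,120:320],None,fx=4,fy=4,interpolation=cv2.INTER_CUBIC)[:, :800])
c=cal('wrist');s=get_state(); 
from scipy.spatial.transform import Rotation as Ro
q=s['tool_rot'];Rt=Ro.from_quat([q[1],q[2],q[3],q[0]]).as_matrix();o=-c[2].T@c[3]
print('tool',Rt.round(3),'wristcam in tool',Rt.T@(o-s['tool_pos']),(c[2]@Rt).round(3))
E
```

```text
base TL [526. 282.   8.]
base BL [417. 264.   8.]
base TR [ 589. -152.    8.]
base BR [ 478. -165.    8.]
sleeve R [ 532. -151.   53.]
sleeve L [514.   2.  53.]
fin [506.  36. 104.]
slot [499.  93.  54.]
clip [448. 113.  20.]
holder [ 511. -310.   42.]
hTL [ 555. -277.   10.]
hBL [ 465. -299.   10.]
hTR [ 562. -336.   10.]
hBR [ 473. -356.   10.]
blade [ 513. -312.   84.]
decoy [ 391. -380.   70.]
tape [ 742. -178.   48.]
cap [ 351. -225.   14.]
lab [ 698. -338.    9.]
tool [[ 0.947  0.321 -0.001]
 [ 0.321 -0.947  0.002]
 [-0.    -0.002 -1.   ]] wristcam in tool [ 72.68217865   0.83102896 -69.31766827] [[ 0.     1.     0.001]
 [-0.959  0.    -0.284]
 [-0.284 -0.     0.959]]
```

View pics/t1.png

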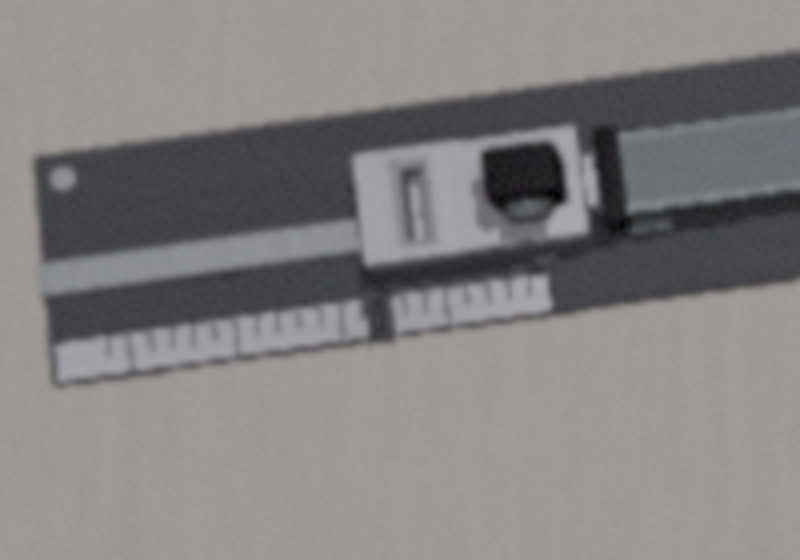

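The crop shows the slot at about (410,205), the fin at (522,175) and the clip at (380,312). From these the gauge +y axis is about (-0.143, 0.99), and the pointer has roughly 83 mm to travel. Next I'll put the wrist camera over the blade.

```bash
cat >> h.py <<'E'
from scipy.spatial.transform import Rotation as Ro
def tool():
    s=get_state(); q=s['tool_rot']; return s['tool_pos'],Ro.from_quat([q[1],q[2],q[3],q[0]]).as_matrix()
def down(ang): # tool y at world angle ang (deg), z down
    y=np.array([np.cos(np.radians(ang)),np.sin(np.radians(ang)),0]); z=np.array([0,0,-1.]); return np.c_[np.cross(y,z),y,z]
def plan(P,ang,n):
    p,R=tool(); R1=down(ang); rv=Ro.from_matrix(R.T@R1).as_rotvec()
    for i in range(n):
        Ri=R@Ro.from_rotvec(rv*i/n).as_matrix()
        print((rv/n/0.1).round(3).tolist(), (Ri.T@(np.array(P)-p)/n/60).round(3).tolist())
E
python3 -c "
from h import *
plan([513,-312,260],13.7,16)"
```

```text
[-0.001, -0.001, -0.927] [0.402, -0.093, 0.045]
[-0.001, -0.001, -0.927] [0.409, -0.055, 0.045]
[-0.001, -0.001, -0.927] [0.412, -0.017, 0.045]
[-0.001, -0.001, -0.927] [0.412, 0.021, 0.045]
[-0.001, -0.001, -0.927] [0.408, 0.059, 0.045]
[-0.001, -0.001, -0.927] [0.401, 0.096, 0.045]
[-0.001, -0.001, -0.927] [0.39, 0.133, 0.045]
[-0.001, -0.001, -0.927] [0.376, 0.169, 0.045]
[-0.001, -0.001, -0.927] [0.359, 0.203, 0.045]
[-0.001, -0.001, -0.927] [0.339, 0.235, 0.045]
[-0.001, -0.001, -0.927] [0.316, 0.265, 0.045]
[-0.001, -0.001, -0.927] [0.29, 0.294, 0.045]
[-0.001, -0.001, -0.927] [0.261, 0.319, 0.045]
[-0.001, -0.001, -0.927] [0.231, 0.342, 0.045]
[-0.001, -0.001, -0.927] [0.198, 0.362, 0.045]
[-0.001, -0.001, -0.927] [0.164, 0.379, 0.045]
```

Call:
{"api": "drive_tool", "payload": {
  "rows": [
    [[0,0,-0.93],[0.4,-0.09,0.045],-1],
    [[0,0,-0.93],[0.41,-0.055,0.045],-1],
    [[0,0,-0.93],[0.41,-0.02,0.045],-1],
    [[0,0,-0.93],[0.41,0.02,0.045],-1],
    [[0,0,-0.93],[0.41,0.06,0.045],-1],
    [[0,0,-0.93],[0.4,0.1,0.045],-1],
    [[0,0,-0.93],[0.39,0.13,0.045],-1],
    [[0,0,-0.93],[0.38,0.17,0.045],-1]
  ],
  "grip_force": 40
}}

```text
clock: 1.1
tool_pos: [345.1, -415.9, 281.6]
tool_rot: [-0.001, 0.859, 0.511, -0.0]
wrist_force: [-0.5, 0.3, 0.4]
opening: 0.999
finger_force: 0.0
```

Call:
{"api": "drive_tool", "payload": {
  "rows": [
    [[0,0,-0.93],[0.36,0.2,0.045],-1],
    [[0,0,-0.93],[0.34,0.235,0.045],-1],
    [[0,0,-0.93],[0.32,0.265,0.045],-1],
    [[0,0,-0.93],[0.29,0.29,0.045],-1],
    [[0,0,-0.93],[0.26,0.32,0.045],-1],
    [[0,0,-0.93],[0.23,0.34,0.045],-1],
    [[0,0,-0.93],[0.2,0.36,0.045],-1],
    [[0,0,-0.93],[0.16,0.38,0.045],-1]
  ]
}}

```text
clock: 2.1
tool_pos: [512.7, -311.0, 259.9]
tool_rot: [-0.001, 0.615, 0.789, -0.0]
wrist_force: [-0.5, -0.8, 0.7]
opening: 1.001
finger_force: 0.0
```

Call:
{"api": "drive_tool", "payload": {
  "rows": [
    [[0,0,0],[0,0,0],-1],
    [[0,0,0],[0,0,0],-1]
  ]
}}

```text
clock: 2.35
tool_pos: [511.3, -312.5, 260.3]
tool_rot: [-0.001, 0.617, 0.787, -0.001]
wrist_force: [-0.1, 0.3, -0.9]
opening: 0.997
finger_force: 0.0
```

```bash
python3 - <<'E'
from h import *
p,R=tool(); print(p,R.round(3).tolist(),get_state()['joints'].round(3),get_state()['clock'])
save('wrist','w1.png'); c=cal('wrist'); np.save('w1.npy',np.array([*c[0].ravel(),c[1],*c[2].ravel(),*c[3]]))
print(proj(c,[511,-310,42]),proj(c,[513,-312,84]))
E
```

```text
[ 511.28214637 -312.46149154  260.30002905] [[-0.239, 0.971, -0.002], [0.971, 0.239, -0.001], [-0.0, -0.002, -1.0]] [ 0.788  0.469 -0.396  1.426  0.184  1.284  0.62 ] 2.35
(np.float64(324.12771616636337), np.float64(220.07402019024926)) (np.float64(326.54196355070707), np.float64(240.013880867946))
```

View pics/w1.png

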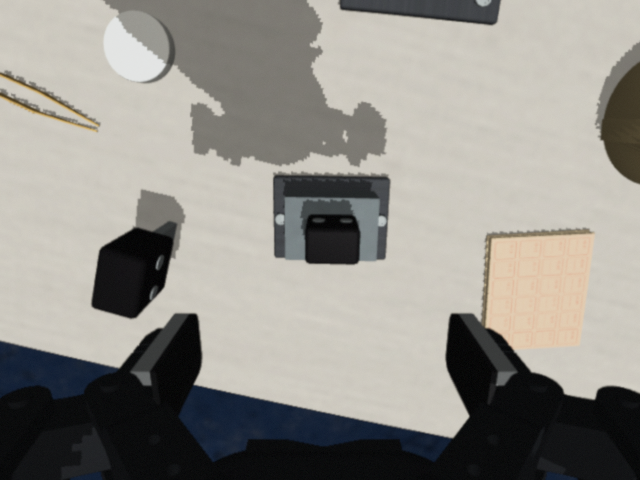

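In the wrist view, the blade handle spans columns 306–360 and rows 214–265 in the holder. It is square to the image, and the decoy at the left is well clear.

```bash
python3 - <<'E'
from h import *
a=np.load('w1.npy'); c=(a[:9].reshape(3,3),a[9],a[10:19].reshape(3,3),a[19:])
im=cv2.imread('pics/w1.png').astype(int); g=im.max(2)
m=(g<50).astype(np.uint8); sub=np.zeros_like(m); sub[190:290,285:385]=m[190:290,285:385]
n,l,st,ce=cv2.connectedComponentsWithStats(sub); k=1+st[1:,4].argmax(); print(st[k])
for r in range(206,270,6): x=np.where(l[r]==k)[0]; print(r,x.min() if len(x) else None,x.max() if len(x) else None, g[r,320:350:10])
# bottom edge per column
cols=range(312,356,6); print([(u,np.where(l[:,u]==k)[0].max()) for u in cols])
for u,v in [(307,262.5),(360.5,263)]: print(onz(c,u,v,84))
# holder block top corners
print([g[r,290:304].tolist() for r in (230,250)])
for u,v in [(274,175),(390,178),(274,257),(388,260)]: print('foot',onz(c,u,v,10))
cv2.imwrite('pics/w1c.png',np.clip(cv2.resize(im[165:275,260:400].astype(np.uint8),None,fx=5,fy=5,interpolation=cv2.INTER_CUBIC).astype(int)*2,0,255).astype(np.uint8))
E
```

```text
[ 305  214   55   50 2504]
206 None None [71 72 73]
212 None None [72 73 73]
218 307 354 [42  7 18]
224 306 357 [10  6  7]
230 305 358 [19 19 18]
236 305 359 [32 33 34]
242 306 358 [31 33 31]
248 306 358 [29 29 30]
254 306 358 [30 27 30]
260 306 357 [27 28 27]
266 None None [202 203 204]
[(312, np.int64(262)), (318, np.int64(262)), (324, np.int64(262)), (330, np.int64(262)), (336, np.int64(262)), (342, np.int64(262)), (348, np.int64(263)), (354, np.int64(262))]
[ 504.75382556 -328.94533777   84.        ]
[ 536.97039172 -321.34190111   84.        ]
[[132, 132, 133, 131, 130, 130, 130, 130, 130, 131, 130, 128, 116, 83], [135, 136, 135, 136, 136, 135, 135, 136, 135, 133, 134, 134, 134, 132]]
foot [ 467.50762697 -292.41337638   10.        ]
foot [ 553.5803065  -273.53662933   10.        ]
foot [ 481.0736666  -356.56006574   10.        ]
foot [ 570.56976983 -337.11623813   10.        ]
```

View pics/w1c.png

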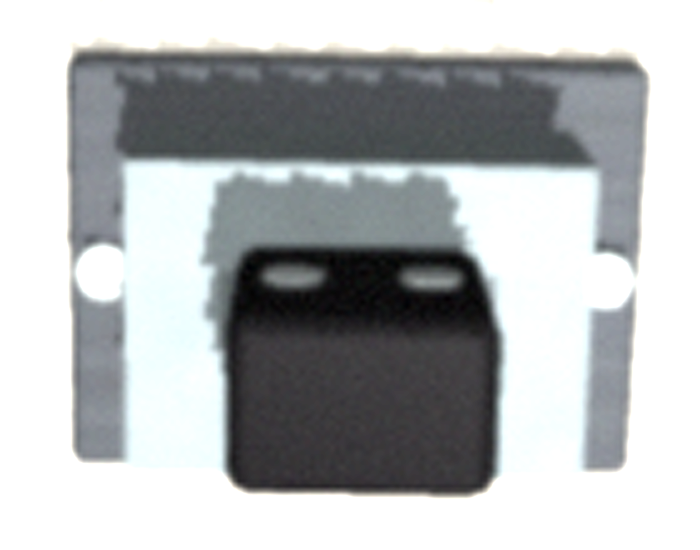

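```bash
python3 - <<'E'
from h import *
a=np.load('w1.npy'); c=(a[:9].reshape(3,3),a[9],a[10:19].reshape(3,3),a[19:])
q=onz(c,332.5,246.3,84); print(q)
F=np.mean([onz(c,u,v,10) for u,v in [(274.5,176),(389.5,178),(275,257),(385,258.5)]],0);print('foot centre',F)
print(onz(c,280.5,219.5,10),onz(c,381.5,221,10))
plan([q[0],q[1],122],12.5,6)
E
```

```text
[ 517.50012066 -315.01096376   84.        ]
foot centre [ 517.74167079 -314.88278058   10.        ]
[ 479.63519532 -325.12408244   10.        ] [ 556.56742663 -307.40032926   10.        ]
[-0.003, 0.001, 0.038] [-0.01, 0.017, 0.385]
[-0.003, 0.001, 0.038] [-0.01, 0.016, 0.385]
[-0.003, 0.001, 0.038] [-0.01, 0.016, 0.385]
[-0.003, 0.001, 0.038] [-0.01, 0.016, 0.385]
[-0.003, 0.001, 0.038] [-0.01, 0.016, 0.385]
[-0.003, 0.001, 0.038] [-0.01, 0.016, 0.385]
```

Call:
{"api": "drive_tool", "payload": {
  "rows": [
    [[-0.003,0,0.038],[-0.01,0.017,0.39],-1],
    [[-0.003,0,0.038],[-0.01,0.017,0.39],-1],
    [[-0.003,0,0.038],[-0.01,0.017,0.39],-1],
    [[-0.003,0,0.038],[-0.01,0.017,0.39],-1],
    [[-0.003,0,0.038],[-0.01,0.017,0.39],-1],
    [[-0.003,0,0.038],[-0.01,0.017,0.39],-1],
    [[0,0,0],[0,0,0],-1]
  ]
}}

```text
clock: 3.28
tool_pos: [516.7, -314.3, 118.4]
tool_rot: [-0.002, 0.626, 0.78, -0.0]
wrist_force: [-0.1, -0.2, -0.8]
opening: 1.001
finger_force: 0.0
```

Call:
{"api": "drive_tool", "payload": {
  "rows": [
    [[0,0,0],[0,0,0],1],
    [[0,0,0],[0,0,0],1],
    [[0,0,0],[0,0,0],1],
    [[0,0,0],[0,0,0],1],
    [[0,0,0],[0,0,0],1],
    [[0,0,0],[0,0,0],1]
  ],
  "grip_force": 40
}}

```text
clock: 4.03
tool_pos: [518.6, -314.4, 121.6]
tool_rot: [0.001, 0.625, 0.781, -0.0]
wrist_force: [-3.4, 0.1, 5.6]
opening: 0.394
finger_force: 40.8
```

Call:
{"api": "drive_tool", "payload": {
  "rows": [
    [[0,0,0],[0,0,-0.2],1],
    [[0,0,0],[0,0,-0.3],1],
    [[0,0,0],[0,0,-0.6],1],
    [[0,0,0],[0,0,-0.7],1],
    [[0,0,0],[0,0,-0.5],1],
    [[0,0,0],[0,0,0],1]
  ]
}}

```text
clock: 4.78
tool_pos: [521.4, -313.8, 263.0]
tool_rot: [0.005, 0.624, 0.781, 0.002]
wrist_force: [0.0, -0.3, -1.3]
opening: 0.394
finger_force: 40.4
```

```bash
python3 -c "
from h import *
plan([506,38,260],8.2,13)"
```

```text
[0.007, 0.004, 0.061] [0.444, 0.08, 0.002]
[0.007, 0.004, 0.061] [0.445, 0.077, 0.002]
[0.007, 0.004, 0.061] [0.445, 0.075, 0.002]
[0.007, 0.004, 0.061] [0.446, 0.072, 0.002]
[0.007, 0.004, 0.061] [0.446, 0.069, 0.002]
[0.007, 0.004, 0.061] [0.446, 0.067, 0.003]
[0.007, 0.004, 0.061] [0.447, 0.064, 0.003]
[0.007, 0.004, 0.061] [0.447, 0.061, 0.003]
[0.007, 0.004, 0.061] [0.448, 0.058, 0.003]
[0.007, 0.004, 0.061] [0.448, 0.056, 0.003]
[0.007, 0.004, 0.061] [0.448, 0.053, 0.003]
[0.007, 0.004, 0.061] [0.449, 0.05, 0.003]
[0.007, 0.004, 0.061] [0.449, 0.048, 0.004]
```

Call:
{"api": "drive_tool", "payload": {
  "rows": [
    [[0.007,0.004,0.06],[0.44,0.08,0],1],
    [[0.007,0.004,0.06],[0.44,0.08,0],1],
    [[0.007,0.004,0.06],[0.45,0.075,0],1],
    [[0.007,0.004,0.06],[0.45,0.07,0],1],
    [[0.007,0.004,0.06],[0.45,0.07,0],1],
    [[0.007,0.004,0.06],[0.45,0.065,0],1],
    [[0.007,0.004,0.06],[0.45,0.065,0],1]
  ]
}}

```text
clock: 5.65
tool_pos: [510.3, -122.2, 257.7]
tool_rot: [-0.003, 0.641, 0.768, -0.0]
wrist_force: [-0.2, -0.5, -1.4]
opening: 0.393
finger_force: 40.4
```

Call:
{"api": "drive_tool", "payload": {
  "rows": [
    [[0.007,0.004,0.06],[0.45,0.06,0],1],
    [[0.007,0.004,0.06],[0.45,0.06,0],1],
    [[0.007,0.004,0.06],[0.45,0.055,0],1],
    [[0.007,0.004,0.06],[0.45,0.055,0],1],
    [[0.007,0.004,0.06],[0.45,0.05,0],1],
    [[0.007,0.004,0.06],[0.45,0.05,0],1],
    [[0,0,0],[0,0,0],1],
    [[0,0,0],[0,0,0],1]
  ]
}}

```text
clock: 6.65
tool_pos: [503.6, 38.7, 258.5]
tool_rot: [-0.004, 0.655, 0.756, -0.002]
wrist_force: [-0.1, 0.1, -0.5]
opening: 0.395
finger_force: 40.4
```

```bash
python3 - <<'E'
from h import *
p,R=tool(); print(p,R.round(3).tolist(),get_state()['joints'].round(3),get_state()['clock'])
c=cal('wrist');save('wrist','w2.png');  np.save('w2.npy',np.array([*c[0].ravel(),c[1],*c[2].ravel(),*c[3]]))
save('top','top2.png')
print(proj(c,[499,93,54]),proj(c,[448,113,20]))
E
```

```text
[503.63982263  38.68106406 258.47465864] [[-0.142, 0.99, -0.009], [0.99, 0.142, 0.003], [0.004, -0.009, -1.0]] [ 0.324  0.302 -0.541  1.683  0.159  1.211 -0.112] 6.65
(np.float64(330.27242040308533), np.float64(147.9577600161952)) (np.float64(262.175353516014), np.float64(105.69169013366187))
```

View pics/w2.png

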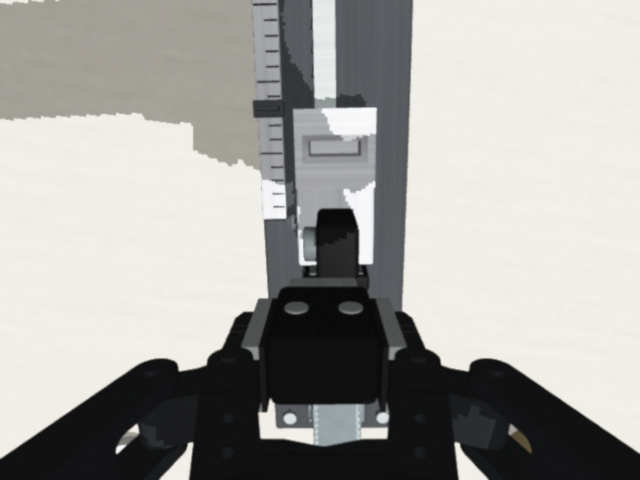

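The wrist view shows the slot at about (334,148), the clip at (268,108), the fin top at (337,215) and the button at (310,243). The blade is held at (325,340). I'll enlarge it to measure more exactly.

```bash
python3 - <<'E'
import cv2
im=cv2.imread('pics/w2.png'); cv2.imwrite('pics/w2c.png',cv2.resize(im[90:240,245:395],None,fx=4,fy=4,interpolation=cv2.INTER_CUBIC))
E
```

```text
(no output)
```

View pics/w2c.png

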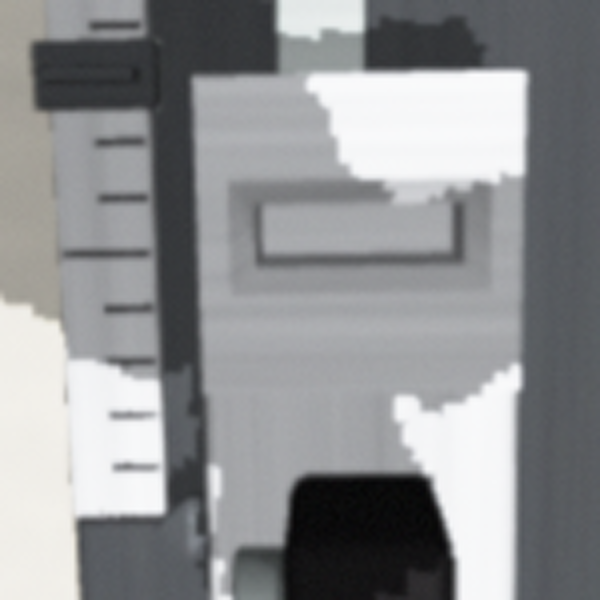

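```bash
cat > m.py <<'E'
from h import *
a=np.load('w2.npy'); c=(a[:9].reshape(3,3),a[9],a[10:19].reshape(3,3),a[19:])
P=lambda x,y,z: onz(c,245+x/4-.375,90+y/4-.375,z)
E
python3 - <<'E'
from m import *
L=P(195,80,54),P(208,480,54); Rr=P(527,80,54),P(519,470,54); print('edges',L,Rr)
for A,B in (L,Rr): d=A-B; print(np.degrees(np.arctan2(-d[0],d[1])))
ss=[P(x,y,54) for x,y in [(228,182),(492,182),(232,294),(490,290)]]; S=np.mean(ss,0); print('slot corners',ss,S)
print('block far edge mid',P(361,73,54))
print('fin far top edge', P(360,476,104))
print('clip', P(97,74,29), P(97,74,20))
# scale lines
print([P(x,y,14)[:2].round(1).tolist() for x,y in [(123,141),(124,198),(110,253),(129,308),(131,361),(132,414),(136,466)]])
# handle in hand: full rows near
im=cv2.imread('pics/w2.png').max(2); 
for r in (315,330,345,360): print(r, im[r,255:285].tolist(), im[r,370:395].tolist())
print(im[275:410:3,325].tolist())
E
```

```text
edges (array([472.73478389, 112.98364215,  54.        ]), array([482.78041479,  50.07957798,  54.        ])) (array([524.01150025, 120.40492111,  54.        ]), array([533.56679306,  59.21030988,  54.        ]))
9.073384861172183
8.87484143521915
slot corners [array([479.85463127,  98.30677271,  54.        ]), array([521.23549295, 104.30989504,  54.        ]), array([482.7681431,  80.9596033,  54.       ]), array([523.79237473,  87.57226863,  54.        ])] [501.91266051  92.78713492  54.        ]
block far edge mid [498.23328709 117.69965215  54.        ]
fin far top edge [505.26543377  64.42988403 104.        ]
clip [454.06512434 111.94650374  29.        ] [452.84710171 112.02263151  20.        ]
[[458.0, 101.2], [459.3, 91.2], [457.9, 81.0], [462.5, 71.5], [464.0, 61.8], [465.3, 51.9], [467.2, 42.1]]
315 [82, 82, 81, 82, 81, 83, 81, 81, 81, 81, 82, 73, 47, 23, 15, 15, 15, 15, 14, 12, 9, 11, 13, 9, 8, 11, 13, 12, 12, 9] [11, 11, 10, 10, 14, 13, 16, 16, 17, 31, 55, 76, 81, 81, 81, 81, 83, 82, 80, 82, 80, 81, 82, 79, 75]
330 [80, 80, 81, 80, 82, 82, 81, 71, 41, 17, 17, 16, 14, 14, 9, 13, 11, 11, 9, 9, 11, 13, 12, 10, 12, 13, 12, 13, 13, 11] [9, 13, 12, 11, 13, 8, 9, 11, 14, 13, 14, 14, 16, 24, 48, 72, 81, 81, 82, 81, 82, 81, 80, 81, 81]
345 [85, 84, 79, 63, 33, 18, 16, 16, 15, 11, 12, 13, 14, 13, 16, 15, 16, 14, 17, 19, 15, 17, 16, 16, 17, 16, 16, 18, 18, 15] [18, 17, 19, 16, 18, 16, 15, 14, 13, 13, 13, 10, 12, 12, 12, 17, 15, 20, 43, 67, 79, 84, 84, 85, 83]
360 [52, 53, 51, 42, 34, 28, 30, 29, 27, 20, 14, 14, 12, 13, 17, 16, 15, 16, 20, 17, 16, 17, 18, 16, 16, 14, 18, 20, 18, 19] [18, 16, 17, 17, 18, 17, 15, 15, 13, 9, 11, 13, 16, 23, 27, 28, 28, 31, 37, 46, 52, 54, 51, 45, 35]
[36, 68, 77, 76, 27, 12, 8, 11, 13, 13, 11, 13, 11, 12, 8, 13, 13, 10, 13, 12, 13, 16, 16, 17, 20, 19, 18, 15, 18, 17, 17, 18, 18, 18, 18, 16, 18, 19, 18, 18, 16, 17, 18, 93, 164]
```

```bash
python3 - <<'E'
from m import *
p,R=tool(); T=lambda x,y,z: np.round(proj(c,p+R@np.array([x,y,z])),1)
for n,z in (('top',36),('bot',78)):
    print(n,[T(x,y,z) for x in (-12,12) for y in (-17,17)])
print('tongue end',[T(x,y,108) for x in (-3,3) for y in (-15,15)])
im=cv2.imread('pics/w2.png').max(2).astype(float)
print(im[280:296,310:340].mean(1).round().tolist()); print(im[325:352,310:340].mean(1).round(1).tolist()); print(im[394:412,316:340].mean(1).round().tolist())
o=im[270:292,275:375]; print([(''.join('#' if v<45 else '+' if v<100 else '.' for v in r[::2])) for r in o[::3]])
E
```

```text
top [array([265.3, 412.9]), array([378.9, 413.2]), array([261.8, 341.9]), array([382.6, 342.1])]
bot [array([279.2, 341.8]), array([365.6, 341.9]), array([277.4, 285.1]), array([367.7, 285.3])]
tongue end [array([289.7, 290.7]), array([355.6, 290.8]), array([289.4, 278.4]), array([355.9, 278.5])]
[77.0, 77.0, 77.0, 77.0, 77.0, 72.0, 51.0, 26.0, 13.0, 11.0, 11.0, 11.0, 10.0, 10.0, 11.0, 10.0]
[11.3, 10.9, 11.6, 11.3, 11.2, 11.1, 11.6, 11.1, 11.1, 11.9, 11.9, 12.5, 13.2, 14.7, 15.6, 16.5, 16.2, 16.7, 17.1, 17.1, 17.3, 17.7, 17.5, 17.4, 17.8, 18.0, 18.0]
[18.0, 17.0, 18.0, 17.0, 17.0, 17.0, 17.0, 16.0, 17.0, 40.0, 97.0, 149.0, 165.0, 169.0, 167.0, 166.0, 166.0, 166.0]
['+++++++++++++++###+++#####################++##++++', '++++++++++++++###+..+#####################+.###+++', '++++++++++++++#################################+++', '++++++++++++++++++++++++++++++++++++++++++++++#+++', '+++++++++++++++++++++++++++++++++++++++++++++##+++', '++++++++++++++++++++++++++++++++++++++++++#####+++', '++++###########################################+++', '+++###########################################++++']
```

```bash
python3 -c "
from h import *
plan([501.5,93,255],8.6,4)"
```

```text
[-0.021, -0.01, -0.022] [0.228, 0.023, 0.016]
[-0.021, -0.01, -0.022] [0.228, 0.023, 0.016]
[-0.021, -0.01, -0.022] [0.228, 0.024, 0.016]
[-0.021, -0.01, -0.022] [0.228, 0.024, 0.015]
```

Call:
{"api": "drive_tool", "payload": {
  "rows": [
    [[-0.02,-0.01,-0.022],[0.23,0.023,0.015],1],
    [[-0.02,-0.01,-0.022],[0.23,0.023,0.015],1],
    [[-0.02,-0.01,-0.022],[0.23,0.023,0.015],1],
    [[-0.02,-0.01,-0.022],[0.23,0.023,0.015],1],
    [[0,0,0],[0,0,0.45],1],
    [[0,0,0],[0,0,0.45],1],
    [[0,0,0],[0,0,0.3],1],
    [[0,0,0],[0,0,0],1]
  ]
}}

```text
clock: 7.75
tool_pos: [500.1, 95.5, 182.2]
tool_rot: [-0.001, 0.651, 0.759, -0.001]
wrist_force: [0.5, 0.6, -0.9]
opening: 0.394
finger_force: 40.4
```

Call:
{"api": "drive_tool", "payload": {
  "rows": [
    [[0,0,0],[0,0,0],1]
  ]
}}

```text
clock: 7.88
tool_pos: [501.8, 95.7, 184.4]
tool_rot: [0.0, 0.651, 0.759, 0.001]
wrist_force: [-0.2, 0.8, -1.2]
opening: 0.392
finger_force: 40.4
```

```bash
python3 - <<'E'
from h import *
p,R=tool(); print(p,R.round(3).tolist())
c=cal('wrist'); im=save('wrist','w3.png'); np.save('w3.npy',np.array([*c[0].ravel(),c[1],*c[2].ravel(),*c[3]]))
print('slot exp',proj(c,[501.9,92.8,54]))
cv2.imwrite('pics/w3c.png',cv2.resize(im[150:420,230:430,::-1],None,fx=2.2,fy=2.2,interpolation=cv2.INTER_CUBIC))
E
```

```text
[501.77898289  95.74530034 184.37566435] [[-0.152, 0.988, 0.002], [0.988, 0.152, 0.002], [0.001, 0.002, -1.0]]
slot exp (np.float64(321.1745501965439), np.float64(272.2015041611929))
```

View pics/w3c.png

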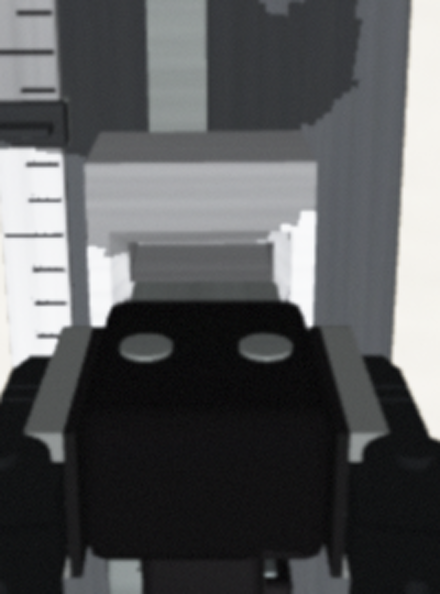

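```bash
python3 - <<'E'
from h import *
a=np.load('w3.npy'); c=(a[:9].reshape(3,3),a[9],a[10:19].reshape(3,3),a[19:])
P=lambda x,y,z: onz(c,230+x/2.2-.3,150+y/2.2-.3,z)
ux=np.array([.988,.152]);uy=np.array([-.152,.988]);S=np.array([501.9,92.8])
g=lambda q:np.round([(q[:2]-S)@ux,(q[:2]-S)@uy],1)
for z in (74,76,78): print('tongue front L,R',g(P(133,284,z)),g(P(280,284,z)))
print('slot inner far L,R z50',g(P(131,243,50)),g(P(273,243,50)),'mouth z54',g(P(201,233,54)))
print('block far',g(P(97,162,54)),g(P(316,162,54)))
im=cv2.imread('pics/w3.png').max(2); print(im[255:292,320:326].mean(1).round().tolist())
for r in (270,276,281,284): print(r,im[r,284:296].tolist(),im[r,350:364].tolist())
E
```

```text
tongue front L,R [-14.1   4.2] [16.4  4.2]
tongue front L,R [-14.   5.] [16.3  5. ]
tongue front L,R [-13.8   5.8] [16.1  5.8]
slot inner far L,R z50 [-16.3   5.1] [16.7  5.1] mouth z54 [-0.   8.8]
block far [-23.1  25.4] [25.5 25.4]
[148.0, 135.0, 131.0, 133.0, 138.0, 141.0, 120.0, 102.0, 98.0, 98.0, 97.0, 97.0, 97.0, 97.0, 98.0, 100.0, 102.0, 101.0, 98.0, 96.0, 97.0, 98.0, 94.0, 85.0, 81.0, 80.0, 79.0, 80.0, 80.0, 80.0, 74.0, 53.0, 28.0, 14.0, 12.0, 10.0, 11.0]
270 [230, 232, 230, 223, 186, 122, 94, 98, 98, 98, 100, 101] [101, 100, 97, 114, 169, 210, 223, 225, 223, 219, 219, 221, 232, 247]
276 [228, 229, 228, 226, 205, 137, 100, 98, 99, 99, 99, 98] [97, 97, 99, 117, 163, 204, 217, 223, 224, 227, 226, 227, 237, 248]
281 [222, 225, 227, 228, 227, 209, 142, 92, 81, 81, 83, 85] [81, 82, 82, 83, 84, 101, 156, 206, 218, 220, 216, 218, 237, 248]
284 [221, 223, 221, 213, 201, 159, 101, 81, 82, 83, 82, 85] [81, 81, 79, 79, 80, 84, 122, 179, 211, 211, 201, 216, 237, 247]
```

The tongue sits 2 mm too far in +y and about 1 mm too far in +x relative to the slot. I'll correct that, then insert it slowly.

Call:
{"api": "drive_tool", "payload": {
  "rows": [
    [[0,0,0],[-0.037,-0.017,0.1],1],
    [[0,0,0],[0,0,0.15],1],
    [[0,0,0],[0,0,0.15],1],
    [[0,0,0],[0,0,0.12],1],
    [[0,0,0],[0,0,0.1],1],
    [[0,0,0],[0,0,0],1]
  ]
}}

```text
clock: 8.68
tool_pos: [500.2, 92.7, 145.7]
tool_rot: [-0.001, 0.651, 0.759, 0.0]
wrist_force: [-0.0, -0.3, -1.0]
opening: 0.395
finger_force: 40.4
```

Call:
{"api": "drive_tool", "payload": {
  "rows": [
    [[0,0,0],[0,0,0.1],1],
    [[0,0,0],[0,0,0.05],1],
    [[0,0,0],[0,0,0.05],1],
    [[0,0,0],[0,0,0],1]
  ]
}}

```text
clock: 9.18
tool_pos: [500.5, 92.7, 134.2]
tool_rot: [-0.0, 0.651, 0.759, 0.0]
wrist_force: [-0.4, 0.7, -1.0]
opening: 0.396
finger_force: 40.4
```

Call:
{"api": "drive_tool", "payload": {
  "rows": [
    [[0,0,0],[0,0,0.03],1],
    [[0,0,0],[0,0,0.03],1],
    [[0,0,0],[0,0,0],1]
  ]
}}

```text
clock: 9.55
tool_pos: [500.9, 93.0, 133.4]
tool_rot: [0.001, 0.651, 0.759, 0.0]
wrist_force: [-5.9, -1.1, 15.5]
opening: 0.39
finger_force: 42.4
```

Call:
{"api": "drive_tool", "payload": {
  "rows": [
    [[0,0,0],[0,0,0.03],1],
    [[0,0,0],[0,0,0],1]
  ]
}}

```text
clock: 9.8
tool_pos: [500.8, 93.1, 133.2]
tool_rot: [0.001, 0.651, 0.759, 0.0]
wrist_force: [-10.0, -3.5, 25.9]
opening: 0.395
finger_force: 43.8
```

```bash
python3 - <<'E'
from h import *
p,R=tool(); print(p,R.round(3).tolist(),get_state()['wrist_force'])
c=cal('wrist'); im=save('wrist','w4.png'); np.save('w4.npy',np.array([*c[0].ravel(),c[1],*c[2].ravel(),*c[3]]))
g=im.max(2); print('shoulder front edge exp',proj(c,[501.9-.152*12,92.8+.988*12,54]))
print(g[225:300,318:326].mean(1).round().tolist())
for u in (295,322,350):
    k=np.where(g[200:330,u]<45)[0].min()+200; print(u,k,onz(c,u,k,54))
E
```

```text
[500.82047933  93.06551861 133.24079986] [[-0.152, 0.988, 0.001], [0.988, 0.152, -0.001], [-0.001, 0.001, -1.0]] [-9.97318006 -3.48829807 25.92203567]
shoulder front edge exp (np.float64(324.44023534515776), np.float64(283.0449828875132))
[145.0, 137.0, 116.0, 99.0, 97.0, 97.0, 97.0, 97.0, 97.0, 97.0, 98.0, 97.0, 98.0, 98.0, 100.0, 100.0, 99.0, 97.0, 98.0, 99.0, 98.0, 99.0, 102.0, 105.0, 125.0, 158.0, 174.0, 176.0, 178.0, 178.0, 179.0, 177.0, 175.0, 173.0, 171.0, 170.0, 171.0, 173.0, 173.0, 172.0, 172.0, 170.0, 170.0, 170.0, 171.0, 172.0, 173.0, 176.0, 177.0, 178.0, 176.0, 173.0, 171.0, 169.0, 168.0, 168.0, 170.0, 170.0, 172.0, 172.0, 165.0, 134.0, 74.0, 26.0, 12.0, 12.0, 12.0, 12.0, 11.0, 12.0, 12.0, 11.0, 12.0, 12.0, 11.0]
295 288 [489.30252037 100.95187947  54.        ]
322 288 [499.46691806 102.51088593  54.        ]
350 288 [510.01060197 104.1209294   54.        ]
```

The blade is seated: it stopped stiffly about 12 mm above its grasp height, as expected, and it's level. Next I'll release it and rise.

Call:
{"api": "drive_tool", "payload": {
  "rows": [
    [[0,0,0],[0,0,-0.07],1],
    [[0,0,0],[0,0,0],0],
    [[0,0,0],[0,0,0],-0.5],
    [[0,0,0],[0,0,0],-0.5],
    [[0,0,0],[0,0,0],-0.5]
  ]
}}

```text
clock: 10.48
tool_pos: [500.5, 92.8, 132.8]
tool_rot: [-0.0, 0.651, 0.759, 0.0]
wrist_force: [-0.0, 1.1, -0.2]
opening: 0.752
finger_force: 0.0
```

Call:
{"api": "drive_tool", "payload": {
  "rows": [
    [[0,0,0],[0,0,-0.3],-0.5],
    [[0,0,0],[0,0,-0.5],-0.5],
    [[0,0,0],[0,0,-0.5],-0.5],
    [[0,0,0],[0,0,-0.4],-0.5],
    [[0,0,0],[-0.3,0,0],-0.5],
    [[0,0,0],[-0.3,0,0],-0.5],
    [[0,0,0],[-0.3,0,0],-0.5],
    [[0,0,0],[0,0,0],-0.5]
  ]
}}

```text
clock: 11.48
tool_pos: [509.0, 37.2, 234.8]
tool_rot: [-0.0, 0.653, 0.758, 0.0]
wrist_force: [0.1, 0.3, -0.9]
opening: 0.748
finger_force: 0.0
```

```bash
python3 - <<'E'
from h import *
s=get_state();p,R=tool(); print(p,R.round(3).tolist(),s['wrist_force'],s['opening'])
c=cal('wrist'); im=save('wrist','w5.png'); np.save('w5.npy',np.array([*c[0].ravel(),c[1],*c[2].ravel(),*c[3]]))
print(proj(c,[501.9,92.8,96]),proj(c,[510.2,38.4,104]))
plan([509.2,38.3,135],8.7,6)
E
```

```text
[508.96441798  37.19077738 234.75610699] [[-0.148, 0.989, -0.0], [0.989, 0.148, 0.0], [0.0, -0.0, -1.0]] [ 0.12921045  0.27075079 -0.90313668] 0.7484587908719605
(np.float64(324.9277952479094), np.float64(151.97721288892592)) (np.float64(325.1734225612524), np.float64(264.40235371682985))
[0.0, -0.002, -0.002] [-0.002, 0.001, 0.277]
[0.0, -0.002, -0.002] [-0.002, 0.001, 0.277]
[0.0, -0.002, -0.002] [-0.002, 0.001, 0.277]
[0.0, -0.002, -0.002] [-0.002, 0.001, 0.277]
[0.0, -0.002, -0.002] [-0.002, 0.001, 0.277]
[0.0, -0.002, -0.002] [-0.002, 0.001, 0.277]
```

View pics/w5.png

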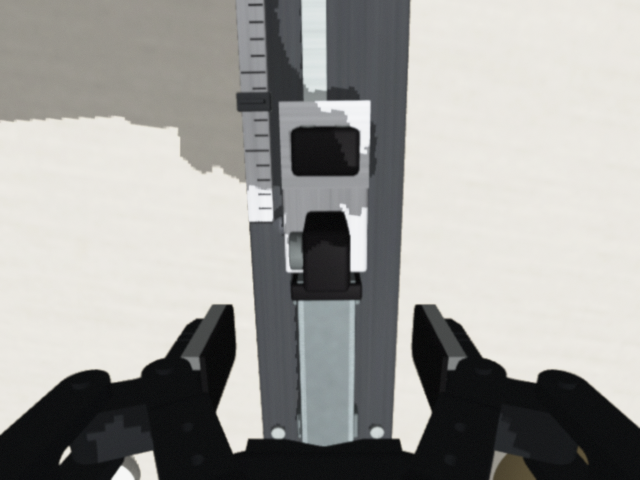

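The blade stands upright in the slot at (325,151), which matches the prediction. The fin top is at (326,264) and the clip at (254,102). I'll go down onto the fin now.

```bash
python3 - <<'E'
from h import *
a=np.load('w5.npy'); c=(a[:9].reshape(3,3),a[9],a[10:19].reshape(3,3),a[19:])
im=cv2.imread('pics/w5.png').max(2).astype(int)
print('clip cols', im[88:116,242:248].mean(1).round().tolist()); print('clip R', im[88:116,262:268].mean(1).round().tolist()); print('row',im[101,230:280].tolist())
fy=im[225:305,325]; print('fin',fy.tolist()); print(im[262,285:370].tolist())
print('blade col',np.where(im[110:190,325]<45)[0][[0,-1]]+110)
ux=np.array([.988,.152]);uy=np.array([-.15,.9887]);S=np.array([501.9,92.8])
g=lambda q:np.round([(q[:2]-S)@ux,(q[:2]-S)@uy],1)
for v in (100.5,101.5,102.5): print(v,g(onz(c,254,v,29)),g(onz(c,254,v,22)))
E
```

```text
clip cols [151.0, 151.0, 148.0, 131.0, 97.0, 65.0, 56.0, 54.0, 54.0, 53.0, 52.0, 52.0, 54.0, 54.0, 49.0, 44.0, 48.0, 53.0, 54.0, 54.0, 53.0, 52.0, 56.0, 87.0, 130.0, 146.0, 148.0, 147.0]
clip R [88.0, 108.0, 129.0, 117.0, 83.0, 60.0, 56.0, 56.0, 55.0, 55.0, 52.0, 49.0, 47.0, 44.0, 43.0, 46.0, 51.0, 54.0, 54.0, 54.0, 52.0, 51.0, 65.0, 107.0, 141.0, 150.0, 152.0, 152.0]
row [153, 153, 153, 152, 153, 144, 111, 65, 53, 53, 54, 52, 54, 54, 54, 55, 54, 54, 54, 53, 54, 54, 56, 56, 55, 56, 54, 55, 56, 54, 54, 54, 50, 42, 32, 41, 49, 53, 51, 45, 39, 50, 52, 55, 54, 55, 54, 59, 74, 95]
fin [10, 9, 14, 11, 13, 13, 12, 16, 15, 19, 15, 18, 20, 18, 18, 23, 31, 34, 36, 37, 39, 39, 40, 40, 39, 39, 39, 36, 38, 39, 38, 37, 39, 38, 39, 38, 36, 38, 37, 37, 37, 37, 35, 36, 36, 35, 36, 35, 36, 35, 34, 34, 35, 34, 37, 36, 34, 34, 32, 34, 33, 34, 33, 33, 32, 30, 29, 32, 34, 35, 34, 34, 32, 32, 50, 103, 146, 160, 163, 163]
[140, 206, 232, 228, 163, 124, 127, 128, 130, 128, 129, 131, 130, 130, 131, 132, 130, 111, 54, 24, 24, 27, 32, 33, 35, 34, 34, 34, 34, 37, 35, 37, 37, 37, 37, 37, 36, 36, 38, 37, 38, 34, 37, 37, 40, 38, 39, 39, 39, 39, 39, 40, 39, 40, 40, 39, 40, 42, 41, 38, 36, 30, 26, 24, 66, 162, 234, 243, 243, 244, 244, 244, 243, 243, 243, 244, 244, 244, 241, 237, 225, 186, 118, 88, 91]
blade col [127 174]
100.5 [-43.9  26.8] [-45.   27.1]
101.5 [-43.9  26.2] [-45.   26.5]
102.5 [-44.   25.6] [-45.1  25.8]
```

Call:
{"api": "drive_tool", "payload": {
  "rows": [
    [[0,0,0],[0,0,0.28],-0.5],
    [[0,0,0],[0,0,0.28],-0.5],
    [[0,0,0],[0,0,0.28],-0.5],
    [[0,0,0],[0,0,0.28],-0.5],
    [[0,0,0],[0,0,0.28],-0.5],
    [[0,0,0],[0,0,0.27],-0.5],
    [[0,0,0],[0,0,0],-0.5]
  ],
  "grip_force": 40
}}

```text
clock: 12.4
tool_pos: [507.7, 39.2, 133.3]
tool_rot: [-0.001, 0.651, 0.759, -0.001]
wrist_force: [-0.1, -0.4, 0.4]
opening: 0.754
finger_force: 0.0
```

Call:
{"api": "drive_tool", "payload": {
  "rows": [
    [[0,0,0],[0,0.01,0],0],
    [[0,0,0],[0,0,0],1],
    [[0,0,0],[0,0,0],1],
    [[0,0,0],[0,0,0],1],
    [[0,0,0],[0,0,0],1],
    [[0,0,0],[0,0,0],1],
    [[0,0,0],[0,0,0],1]
  ],
  "grip_force": 40
}}

```text
clock: 13.28
tool_pos: [509.1, 39.5, 135.7]
tool_rot: [-0.0, 0.651, 0.759, 0.0]
wrist_force: [-3.1, -0.0, 6.8]
opening: 0.292
finger_force: 45.4
```

```bash
python3 - <<'E'
from h import *
s=get_state();p,R=tool(); print(p,R.round(3).tolist(),s['wrist_force'],s['opening']*85,s['moment'],s['finger_force'],s['clock'])
E
```

```text
[509.12956733  39.50160935 135.65180738] [[-0.152, 0.988, -0.0], [0.988, 0.152, 0.0], [0.0, 0.0, -1.0]] [-3.11674143 -0.02098688  6.77007216] 24.823410946458434 [-0.17011847  0.99271406  0.16213343] 45.3675252199173 13.275
```

Call:
{"api": "drive_tool", "payload": {
  "rows": [
    [[0,0,0],[0.03,0,0.03],1],
    [[0,0,0],[0.03,0,0],1],
    [[0,0,0],[0,0,0],1]
  ]
}}

```text
clock: 13.65
tool_pos: [508.9, 41.2, 135.6]
tool_rot: [0.001, 0.652, 0.758, -0.001]
wrist_force: [-6.9, -4.8, 16.8]
opening: 0.292
finger_force: 45.3
```

Call:
{"api": "drive_tool", "payload": {
  "rows": [
    [[0,0,0],[0.03,0,-0.03],1],
    [[0,0,0],[0.03,0.01,-0.03],1],
    [[0,0,0],[0,0,0],1]
  ]
}}

```text
clock: 14.02
tool_pos: [508.3, 45.6, 135.7]
tool_rot: [-0.001, 0.652, 0.759, -0.001]
wrist_force: [-0.5, -3.6, -4.6]
opening: 0.289
finger_force: 44.2
```

It's unlocked: it moved 6 mm against only about 4 N of spring force. I'll draw it out.

Call:
{"api": "drive_tool", "payload": {
  "rows": [
    [[0,0,0],[0.15,0,0],1],
    [[0,0,0],[0.2,0,0],1],
    [[0,0,0],[0.2,0,0],1],
    [[0,0,0],[0.2,0,0],1],
    [[0,0,0],[0.2,0,0],1],
    [[0,0,0],[0.15,0,0],1],
    [[0,0,0],[0.05,0,0],1],
    [[0,0,0],[0,0,0],1]
  ]
}}

```text
clock: 15.02
tool_pos: [497.3, 114.2, 135.8]
tool_rot: [-0.001, 0.651, 0.759, -0.001]
wrist_force: [-2.4, -5.6, -6.9]
opening: 0.293
finger_force: 43.3
```

```bash
python3 - <<'E'
from h import *
s=get_state();p,R=tool(); print(p,R.round(3).tolist(),s['wrist_force'],s['opening']*85,s['moment'],s['finger_force'],s['clock'])
print('travel by tcp',np.dot(p[:2]-[509.1,39.5],[-.15,.9887]))
c=cal('wrist'); im=save('wrist','w6.png'); np.save('w6.npy',np.array([*c[0].ravel(),c[1],*c[2].ravel(),*c[3]])); save('top','top6.png')
print(proj(c,[454,112,29]),proj(c,[470,112,22]))
a,b=proj(c,[454,112,29]); a,b=int(a),int(b)
cr=im[max(0,b-90):b+70,max(0,a-70):a+130,::-1]; print(max(0,b-90),max(0,a-70))
cv2.imwrite('pics/w6c.png',cv2.resize(cr,None,fx=3.7,fy=3.7,interpolation=cv2.INTER_CUBIC))
E
```

```text
[497.30576268 114.2158945  135.75249821] [[-0.152, 0.988, -0.003], [0.988, 0.152, -0.0], [0.0, -0.003, -1.0]] [-2.38705449 -5.5774841  -6.88989314] 24.866515917841994 [-0.94840519  0.49334477  0.20822842] 43.3484011888504 15.025
travel by tcp 75.64074048823693
(np.float64(226.70073406634805), np.float64(274.94477299209944)) (np.float64(264.24148429926237), np.float64(274.5404868293033))
184 156
```

View pics/w6c.png

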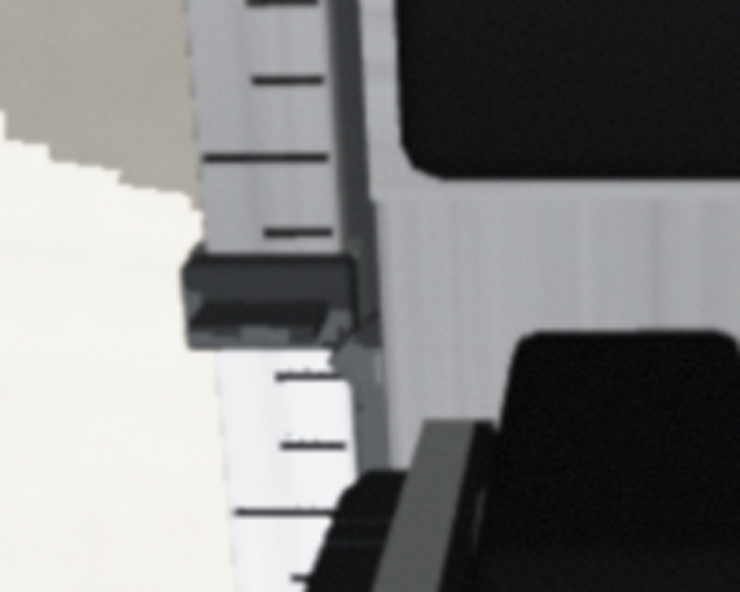

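The pointer's wedge tip is at crop (330,358), i.e. pixel (245,280.5), just short of the clip's plate. Clip-against-scale and TCP travel both leave about 5.4 mm.

```bash
cat > fin.py <<'E'
from h import *
ux=np.array([.9887,.15]);uy=np.array([-.15,.9887]);S=np.array([501.9,92.8])
g=lambda q:np.round([(q[:2]-S)@ux,(q[:2]-S)@uy],1)
E
python3 - <<'E'
from fin import *
a=np.load('w6.npy'); c=(a[:9].reshape(3,3),a[9],a[10:19].reshape(3,3),a[19:])
Q=lambda x,y,z: g(onz(c,156+x/3.7-.36,184+y/3.7-.36,z))
print('tip',Q(330,358,22),'blade near edge top z96',Q(560,178,96))
print('lines',[Q(290,y,14) for y in (158,233,377,446,512)])
a=np.load('w2.npy'); c=(a[:9].reshape(3,3),a[9],a[10:19].reshape(3,3),a[19:])
P=lambda x,y,z: g(onz(c,245+x/4-.375,90+y/4-.375,z))
print('lines w2',[P(110,y,14) for y in (24,141,198,253,308)],'clip',P(97,74,29),P(97,74,22))
im=cv2.imread('pics/w6.png').max(2); 
for r in range(268,292,2): print(r,im[r,236:264].tolist())
E
```

```text
tip [-37.9  20.8] blade near edge top z96 [-5.4 64.2]
lines [array([-43.2,  44.8]), array([-43.8,  34.9]), array([-45. ,  14.9]), array([-45.6,   4.9]), array([-46.2,  -4.9])]
lines w2 [array([-43.8,  35. ]), array([-44.5,  14.9]), array([-44.9,   4.8]), array([-45.3,  -5. ]), array([-45.7, -15.1])] clip [-44.4  26.1] [-45.4  26.3]
268 [32, 35, 37, 35, 35, 35, 34, 35, 52, 79, 88, 87, 87, 84, 67, 41, 40, 56, 64, 62, 54, 49, 75, 127, 150, 160, 168, 172]
270 [35, 35, 35, 34, 37, 34, 32, 44, 74, 94, 97, 98, 98, 94, 80, 52, 38, 49, 52, 47, 47, 54, 79, 123, 149, 159, 168, 172]
272 [51, 51, 53, 51, 48, 35, 44, 74, 97, 101, 98, 80, 78, 84, 67, 47, 39, 47, 55, 57, 58, 61, 76, 114, 148, 160, 167, 172]
274 [60, 61, 59, 58, 53, 50, 75, 95, 102, 99, 94, 71, 58, 58, 55, 61, 60, 60, 60, 60, 58, 59, 75, 112, 143, 158, 166, 173]
276 [69, 69, 70, 70, 75, 84, 91, 80, 73, 72, 70, 60, 58, 73, 86, 83, 73, 69, 64, 62, 61, 60, 70, 105, 144, 158, 166, 173]
278 [161, 160, 160, 160, 161, 162, 160, 149, 137, 106, 68, 72, 92, 103, 102, 104, 105, 102, 94, 94, 96, 101, 103, 115, 143, 156, 165, 172]
280 [242, 242, 
[... 153 characters left out ...]
, 242, 243, 244, 238, 195, 136, 108, 103, 102, 103, 104, 105, 105, 105, 105, 107, 111, 129, 133, 124, 141, 155, 162, 172]
284 [180, 176, 156, 155, 174, 180, 171, 170, 169, 148, 114, 101, 101, 102, 102, 103, 106, 105, 105, 106, 108, 122, 133, 124, 139, 155, 162, 169]
286 [128, 127, 129, 129, 127, 130, 129, 128, 129, 130, 127, 130, 137, 126, 109, 103, 101, 104, 105, 104, 106, 119, 132, 125, 137, 153, 161, 169]
288 [242, 241, 242, 242, 242, 242, 243, 243, 243, 243, 242, 241, 237, 220, 168, 118, 102, 101, 105, 102, 103, 106, 108, 113, 132, 149, 160, 168]
290 [243, 243, 244, 244, 243, 244, 244, 244, 245, 244, 243, 243, 241, 229, 193, 127, 98, 100, 102, 102, 100, 102, 103, 108, 126, 148, 159, 167]
```

Call:
{"api": "drive_tool", "payload": {
  "rows": [
    [[0,0,0],[0.045,0,0.01],1],
    [[0,0,0],[0.035,0,0.01],1],
    [[0,0,0],[0,0,0],1],
    [[0,0,0],[0,0,0],1]
  ]
}}

```text
clock: 15.62
tool_pos: [496.6, 118.9, 135.7]
tool_rot: [-0.001, 0.651, 0.759, -0.001]
wrist_force: [-4.1, -5.0, 0.4]
opening: 0.29
finger_force: 43.4
```

```bash
python3 - <<'E'
from fin import *
s=get_state();p,R=tool(); print(p,s['wrist_force'],s['opening']*85,s['finger_force'],s['clock'])
print('travel by tcp',np.dot(p[:2]-[509.1,39.5],[-.15,.9887]))
c=cal('wrist'); im=save('wrist','w7.png').max(2); np.save('w7.npy',np.array([*c[0].ravel(),c[1],*c[2].ravel(),*c[3]])); save('top','top7.png')
ti=proj(c,[*(S-45*0*ux+26.2*uy-26*ux),22]); print('expected tip region',ti, 'clip', proj(c,[*(S+26.2*uy-45*ux),29]))
r0=int(ti[1])
for r in range(r0-14,r0+24,2): print(r,''.join('%4d'%v for v in im[r,222:270]))
E
```

```text
[496.579737   118.94471328 135.7199133 ] [-4.14584632 -5.04274702  0.39089245] 24.6809470682618 43.394880294799805 15.625
travel by tcp 80.42502747132099
expected tip region (np.float64(270.12103318641545), np.float64(279.2978291953952)) clip (np.float64(226.22108428189944), np.float64(284.8335846037903))
265   63  63  66  66  63  63  63  64  63  65  66  66  66  67  66  66  67  66  62  52  51  48  48  48  49  48  49  45  41  34  41  61  65  64  61  67  94 139 154 162 169 174 174 172 172 170 170 172
267   98  98  98  98  98  98  99  98  98  99  98  98  99 100  99  99  99  99  88  69  59  59  58  58  58  60  56  55  48  35  38  58  66  62  59  58  86 133 153 162 169 173 172 172 170 171 169 168
269   94  95  99 100 100 100 102 100 101 103 101 101 102 103 103 101 101 100  95  91  90  91  86  73  68  67  66  58  49  35  35  56  59  52  45  44  76 129 150 161 169 172 172 173 172 170 170 170
271   61  60  68  72  72  74  74  73  79  88  93  96  96  95  93  94  99 100  99 100 100 100 100 100 101  98  91  65  50  37  34  44  51  52  54  60  83 125 148 158 169 173 174 173 172 171 170 171
273  
[... 2249 characters left out ...]
1 130 130 130 130 132 163 217 205 137 100 101 105 104 104 105 103 105 117 147 159 167 174 174 173 173 173 169
297  242 242 241 241 240 239 238 238 237 234 232 234 236 237 237 237 238 238 242 242 243 243 243 243 242 242 240 235 213 144  99 102 104 104 104 104 103 103 115 146 159 168 172 174 174 172 170 162
299  242 242 241 241 241 240 238 237 238 238 238 240 242 243 243 243 243 243 243 244 244 245 245 244 244 243 242 237 218 151 103  99 103 104 103 105 103 103 112 144 159 165 173 174 172 172 167 148
301  242 242 242 241 240 240 238 237 237 238 239 239 241 243 243 243 243 243 244 244 244 244 244 244 244 243 242 239 221 159 107  98 101 103 104 105 102 101 111 142 157 165 172 173 173 172 161 125
```

```bash
python3 - <<'E'
from fin import *
for n in ('w6','w7'):
    a=np.load(n+'.npy'); c=(a[:9].reshape(3,3),a[9],a[10:19].reshape(3,3),a[19:])
    im=cv2.imread('pics/%s.png'%n).max(2).astype(float)
    def edge(col,r0,r1,th):
        s=im[r0:r1,col-2:col+3].mean(1); k=np.where((s[:-1]<th)&(s[1:]>=th))[0][-1]; return r0+k+(th-s[k])/(s[k+1]-s[k])
    v=[edge(u,205,260,80) for u in (290,305,320)]; print(n,'blade near edge',np.round(v,2),[g(onz(c,u,x,96))[1] for u,x in zip((290,305,320),v)])
    col=im[:,228:236].mean(1) if n=='w6' else im[:,234:242].mean(1)
    mins=[r for r in range(190,340) if col[r]==col[r-3:r+4].min() and col[r]<col[r-4:r+5].max()-30]
    print('lines',[(r,round(float(onz(c,232 if n=='w6' else 238,r,14)[:2]@uy-S@uy),1)) for r in mins])
c=cal('top')
for n in ('top0','top7'):
    im=cv2.imread('pics/%s.png'%n)
# clip near/far edges in w7: bottom outline on scale bar z=14
E
```

```text
w6 blade near edge [232.09 232.09 232.08] [np.float64(64.1), np.float64(64.1), np.float64(64.2)]
lines [(205, 55.0), (226, 45.0), (247, 34.7), (254, 31.2), (270, 23.0), (285, 15.2), (304, 5.0), (322, -4.9)]
w7 blade near edge [232.09 232.08 232.07] [np.float64(68.9), np.float64(68.9), np.float64(69.0)]
lines [(194, 64.9), (215, 55.1), (236, 44.9), (256, 35.0), (264, 30.9), (279, 23.1), (286, 19.5), (294, 15.2), (313, 4.9), (331, -5.1)]
```

Call:
{"api": "drive_tool", "payload": {
  "rows": [
    [[0,0,0],[0.013,0,0],1],
    [[0,0,0],[0,0,0],1],
    [[0,0,0],[0,0,0],1],
    [[0,0,0],[0,0,0],1]
  ]
}}

```text
clock: 16.23
tool_pos: [496.5, 119.4, 135.7]
tool_rot: [-0.001, 0.652, 0.759, -0.001]
wrist_force: [-3.8, -5.6, 1.7]
opening: 0.292
finger_force: 43.4
```

```bash
python3 - <<'E'
from fin import *
c=cal('wrist'); im=save('wrist','w8.png').max(2).astype(float); s=get_state()
print(s['tool_pos'],s['wrist_force'],s['opening']*85)
def edge(col,r0,r1,th):
    q=im[r0:r1,col-2:col+3].mean(1); k=np.where((q[:-1]<th)&(q[1:]>=th))[0][-1]; return r0+k+(th-q[k])/(q[k+1]-q[k])
b=g(onz(c,305,edge(305,205,260,80),96))[1]; print('pointer at',b-64.1+20.6,'clip 26.2')
col=im[:,234:242].mean(1)
print([(r,round(float(onz(c,238,r,14)[:2]@uy-S@uy),1)) for r in range(190,340) if col[r]==col[r-3:r+4].min() and col[r]<col[r-4:r+5].max()-30])
E
```

```text
[496.50024511 119.40801513 135.70989338] [-4.0140404  -5.86599435  1.35047489] 24.980297127698215
pointer at 25.900000000000013 clip 26.2
[(195, 64.9), (216, 55.0), (237, 44.8), (257, 34.9), (264, 31.3), (280, 23.0), (287, 19.3), (295, 15.1), (313, 5.3), (331, -4.7)]
```

The pointer is within about 0.3 mm of the clip, the button is in and the grip is firm, so I'm handing in.

```bash
python3 -c "
from station import job_done
print(job_done())"
```

```text
the job is handed in; nothing more can be done
None
```

The job is handed in at about 16 s of the 56 s allowed: the blade is seated in the slot, and the arm is drawn out with its pointer about 0.3 mm from the index clip by my camera measurement, still gripped with the button in; the judge's verdict was not shown.

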